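# Weigh the basket of kerf blocks on the hanging dial scale

## Robot

A 6-joint arm with a two-finger parallel gripper is mounted at the origin on a cart in front of the work surface, level with it; the furniture and walls round the work are solid. World frame = base frame: x ahead of the robot, y to its left, z up, the work surface at z = 0. Lengths are in m, angles in rad, forces in N, time in s.
With the tool pointing down it reaches from about 0.25 to 0.775 m from the base axis. Payload 4 kg.
Tool frame: the origin (TCP) lies midway between the tips of the shut fingers; the grasp point (between the pads) lies 19 mm behind it (robot.tcp_to_grasp is the distance from the TCP to the grasp point, in m); z points along the fingers, y is the line along which they close (so a half turn about z gives the same grasp; the last joint's range is limited). The gripper opens to 94 mm and grips with 3 to 60 N. Pads are 16 mm wide; open, the fingers measure 119 mm over their backs; the gripper's body (75 mm by 177 mm) begins 78 mm behind the grasp point.
Start: joints at [1.005, 0.087, 1.371, -0, 1.684, -0.103], TCP at [0.246, 0.492, 0.206] pointing down, gripper open.
Joint ranges: [-3.1, 3.1], [-0.76, 2.03], [0.27, 2.55], [-1.08, 4.22], [0.17, 2.65], [-2.57, 2.57]. Speed limits (rad/s): [2.79, 2.79, 3.14, 3.14, 3.14, 3.14].

## Interface

Orientations are given as [roll, pitch, yaw] about the fixed x, y, z axes, in that order (R = Rz(yaw) Ry(pitch) Rx(roll)).
In Python, from bench import robot, viewer gives the robot as it stands. The module is installed in compiled form; this text tells all that it offers.
- The arm moves only by the shell command python3 -m handwheel 'ROWS' [OPENING]. ROWS is JSON, a list of rows, each a list of 6 numbers: the shift along the tool's x, y, z in units of 0.2 m (1.0 is 0.2 m), then the turn, a rotation vector about the tool's x, y, z in units of 30 degrees (1.0 is 30 degrees). In form: [[x, y, z, wx, wy, wz], ...]. A call has 1 to 10 rows; each row is the pose to reach, as a shift and turn from the pose commanded when the call began, along the tool's axes at that moment; what a row does not reach only later rows make up. A row lasts 1/12 s, in which the tool goes at most 41.7 mm and 7.16 degrees, less where a joint would pass 70% of its speed; a pose out of reach is approached as far as the arm can. A call with a number of a shift or a turn outside -1 to 1 is refused whole. A call with a gripper value outside its range is refused whole. OPENING is the gripper's target within -1 to 1 (shut at 1, half-way at 0, fully open at -1), set as the call begins (- or left out, the last holds). The fingers move at their own pace and stop on an object; the grip force is fixed at half the most. Time passes only in rows, so rows that repeat a pose let the fingers close. It gives the time, the measured TCP pose, the force, the opening and the grip force at its end, in the units of the state.
- robot.get_obs(): the state, without advancing time (a new reading comes with each control period).
- viewer.snapshot(name): name is "side" or "top" or "wrist"; returns the picture (384x512x3 uint8, red, green, blue); there is no depth.
- viewer.calibration(name): a dict with "fx", "fy", "cx", "cy" (pixels), "k1" (the pictures are not rectified: a ray, as slopes to the right and down, at radius r is drawn at 1 + k1 r^2 times it, then the intrinsics apply), "R" (3x3) and "t" (3): a world point X has camera coordinates R X + t. Camera axes: x right, y down, z forward; pixel columns grow to the right and rows downward; lengths in m; the calibration is good to about 2 mm. A picture is of the moment at which its call begins: read the wrist's pose just before it. calibration takes no time and is no camera call; for the wrist camera it gives the pose at the moment of the call.
- robot.close_job(): hands the job in; it is judged then, once.
The state is a dict: "time": time; "joint_positions": joint angles; "qvel": joint speeds; "joint_torque": joint torques, N m; "tool_pos": TCP position; "ee_rot": TCP orientation; "wrist_force": force on the tool from outside, world axes, zero at the start; "wrist_torque": the same for the moment, N m; "width": finger opening in m; "finger_force": force on a finger pad.
Only numpy, scipy, OpenCV 4.12 (cv2) and the standard library are available. Lean on these libraries where they do the work, as an engineer would, in place of code of your own. Each camera call takes 0.05 s, during which the arm holds its last target. There are 200 camera calls.

## Task

Weigh the basket of kerf blocks: hang it by its wire bail on the hook of the dial scale, keeping it upright, and let it down slowly so that the pointer creeps to its reading without a jerk. When it hangs free and the pointer has settled, press the button on the small grey box fully down to log the weight, then leave the basket hanging there and the other things on the bench where they are.

Things in the scene. Friction and masses are not known exactly. Their poses are not given: they have to be found in the camera images.
- basket_grip (a point): Centre of the wooden grip sleeve on top of the basket's bail, at the end nearer to the robot: 34 mm long (x), 16 wide (y, the way to pinch it), 26 high; 200 mm above the basket's underside. x runs along the bail from the sleeve to the basket's middle, z up. From here the bail's peak is at (+53, 0, +5) mm, the wire's near upright at x = -30 mm, the far one at x = +136 mm.
- bail_peak (a point): Centre of the bail's steel wire at its highest point, 205 mm above the basket's underside and within a few mm straight above its centre of gravity. The wire, 6 mm thick, runs along the basket's x and slopes down 7 mm over 75 mm either way. This point goes in the hook. Axes as the basket's.
- basket: Loose slotted red tub with a white rim, 184 mm long (x), 134 wide (y), 66 high, full of small wood blocks, 0.30 to 0.54 kg in all. A rigid wire bail stands up from the middle of its two short ends and arches over its length. It starts upright on the worktop. Origin: centre of its underside; x along its length away from the sleeve, z up.
- hook_seat (a point): Centre of the bail wire when it rests in the hook, 285 mm above the worktop with no load; sinks with the hook. Axes as the scale's. The hook (7 mm bar) opens to -y: tip at y -22 mm, reaching 26 mm above this point; back at y +18 mm, rising to 54 mm, then slanting to the shank at y = 0 from 78 mm up. The wire, along x, comes in from -y about 45 mm above this point, then goes down.
- scale: Fixed stand with a round dial scale; origin on the worktop below the hook; x level, away from the robot, square to the dial. Case over the hook: 124 mm across, x -31 to +30, underside z 373 mm. A hood over the dial, z 490 to 515, y -53 to +53, juts to x -112 mm: at the sleeve the gripper must lean back to -x some 40 degrees. Post at x +150, 22 thick; foot 12 mm high, x -60 to +190, y -75 to +75.
- scale_hook (a joint): How far the hook is pulled down against its spring, m: 0 unloaded, 0.06 at its stop. Pull: 130 N per m plus about 0.1 N, so the hung basket settles at about 0.02 to 0.042. Lightly damped. The pointer turns clockwise as the hook sinks.
- log_button_top (a point): Top centre of the black round push button, diameter 28 mm, on the fixed grey box (90 x 70 x 22 mm) on the worktop; pressed straight down.
- log_button (a joint): How far the button is pressed, in m: 0 up, 0.006 fully down (about 5 N). It springs back.
- bottle: Bystander: loose yellow glue bottle with a black cap, 54 x 54 x 124 mm; origin under its centre.
- sander: Bystander: loose brown sanding block, 67 x 112 x 30 mm; origin under its centre.
Things that resemble listed ones, but are neither listed nor needed, are in the scene too. Leave any green look-alike of the part that bears log_button_top alone.

How it is judged:
By the outcome, as a careful person would: the job done as asked, in the order asked, and still so for the second after the job is handed in, with the robot touching nothing.
It also fails if it takes over 56 s, if anything falls off the work surface, if the arm or the gripper's body presses on something with over 40 N, if the wrist force passes 120 N, or if a joint passes its speed limit or range.

## Working session

There is one attempt and no reset: what is moved stays moved. The work goes in short steps, Python scripts to look and compute and a shell command to move; the robot and the scene stay as the last step left them, time stands still between calls to the robot, and variables do not carry over. Pictures are saved under pics/ and viewed, at most 10 in all, crops included, and the job is handed in when it is done.

```bash
mkdir -p pics; ls
cat > h.py <<'E'
import numpy as np, cv2, json
from bench import robot, viewer
def snap(v,name):
    c=viewer.calibration(v); im=viewer.snapshot(v)
    cv2.imwrite(f'pics/{name}.png',im[:,:,::-1])
    c={k:(np.array(x).tolist()) for k,x in c.items()}; json.dump(c,open(f'pics/{name}.json','w')); return im
def cal(name): return json.load(open(f'pics/{name}.json'))
def ray(c,u,v):
    d=np.array([(u-c['cx'])/c['fx'],(v-c['cy'])/c['fy']]); s=d.copy()
    for _ in range(30): s=d/(1+c['k1']*(s@s))
    R=np.array(c['R']);t=np.array(c['t'])
    w=R.T@np.r_[s,1]; return -R.T@t, w/np.linalg.norm(w)
def tri(obs):
    A=np.zeros((3,3));b=np.zeros(3);L=[]
    for n,u,v in obs:
        o,d=ray(cal(n),u,v);P=np.eye(3)-np.outer(d,d);A+=P;b+=P@o;L.append((o,d))
    X=np.linalg.solve(A,b); r=[np.linalg.norm((np.eye(3)-np.outer(d,d))@(X-o))*1000 for o,d in L]
    return X.round(4),np.round(r,1)
def atz(n,u,v,z):
    o,d=ray(cal(n),u,v); return (o+d*(z-o[2])/d[2]).round(4)
def proj(n,X):
    c=cal(n);p=np.array(c['R'])@X+np.array(c['t']);s=p[:2]/p[2];s=s*(1+c['k1']*(s@s))
    return (s*[c['fx'],c['fy']]+[c['cx'],c['cy']]).round(1)
E
python3 - <<'E'
from h import *
a=snap('side','s0');b=snap('top','t0');w=snap('wrist','w0')
print(robot.get_obs())
for n in('s0','t0','w0'):print(n,cal(n))
cv2.imwrite('pics/all.png',cv2.resize(np.vstack([a,b])[:,:,::-1],None,fx=.78,fy=.78))
E
```

```text
pics
{'time': 0.15, 'joint_positions': array([ 1.00488728e+00,  8.78002997e-02,  1.37189167e+00,  3.99053716e-05,
        1.68358764e+00, -1.03112197e-01]), 'qvel': array([-0.00114785, -0.00318673, -0.00232097,  0.00046988,  0.00238101,
       -0.0021116 ]), 'joint_torque': array([ 1.63711633e-03, -3.40644372e+01, -3.02792716e+01,  7.18697766e-02,
        3.04931332e-02, -1.14769550e-04]), 'tool_pos': array([0.24532414, 0.49179516, 0.20457264]), 'ee_rot': array([-3.13991874e+00, -2.13086113e-04,  2.67880008e+00]), 'wrist_force': array([-0.02087089, -0.0734224 , -0.03104735]), 'wrist_torque': array([ 0.01495385, -0.0554911 , -0.03462587]), 'finger_force': 0.0, 'width': 0.09414735853451604}
s0 {'fx': 377.88576281655935, 'fy': 377.88576281655935, 'cx': 253.37366721886076, 'cy': 190.8029521283691, 'k1': -0.07865118366626749, 'R': [[-0.9922486528936859, -0.12238017364618653, -0.021580174443112995], [-0.0556056904786713, 0.592552821462827, -0.8036100801774658], [0.11113333440987075, -0.796181039007318, -0.5947647729213387]], 't': [0.5654788929990862, 0.20226987541753105, 1.2965476381080956]}
t0 {'fx': 420.6694027063726, 'fy': 420.6694027063726, 'cx': 265.20965612993484, 'cy': 190.03515208348904, 'k1': -0.01338130019634255, 'R': [[-0.015218434806628276, -0.9997033452534114, -0.019016328015025778], [-0.9822521407735888, 0.018503233984661256, -0.1866503744379075], [0.18694686728516904, 0.015838302347395746, -0.9822423412737887]], 't': [-0.008639273141087903, 0.5851675945600565, 1.2252934243066482]}
w0 {'fx': 285.2622327153598, 'fy': 285.2622327153598, 'cx': 251.97320124331566, 'cy': 190.3692036107614, 'k1': -0.03470549346594234, 'R': [[0.44624564746463097, 0.8949097706376508, -0.0011508849382613252], [0.8594864803060507, -0.4282229093255409, 0.2791202789119547], [0.2492946294848531, -0.125545379628397, -0.9602554583880126]], 't': [-0.5505401337868042, -0.028377552491158302, 0.39216063045051497]}
```

View pics/s0.png

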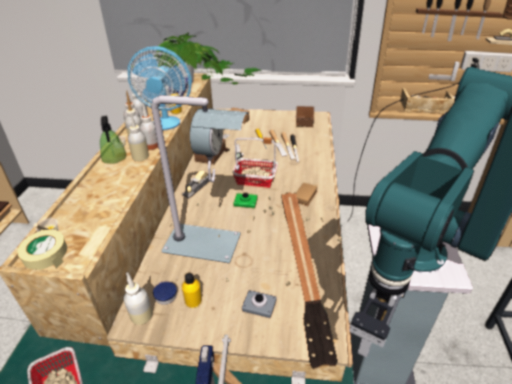

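View pics/t0.png

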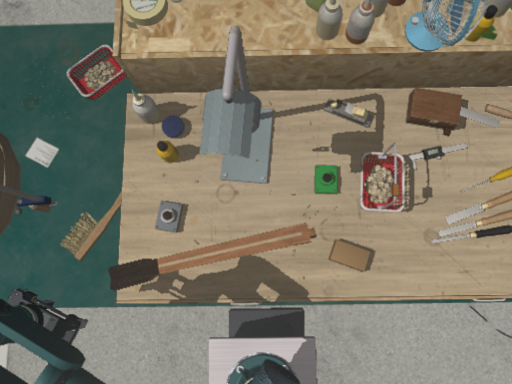

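The side view shows the basket at about (255,172), the scale case at (210,135), its foot at (200,243), the grey box's button at (260,299), the green box at (245,200), the bottle at (192,290) and the sander at (306,192). In the top view these are at: basket (384,182), foot (245,150), grey button (168,215), green box (325,179), bottle (166,151) and sander (350,255). There is another red basket at top (97,72), but it is off the bench and has no bail.

Next, a close crop to check.

Run:
```python
from h import *
a=cv2.imread('pics/s0.png');b=cv2.imread('pics/t0.png')
def cr(im,x,y,w,h,W,H): return cv2.resize(im[y:y+h,x:x+w],(W,H),interpolation=cv2.INTER_CUBIC)
A=cr(a,140,85,160,120,400,300);B=cr(b,340,130,120,90,400,300);C=cr(b,190,20,160,120,400,300)
D=cr(a,210,135,80,60,400,300)
cv2.imwrite('pics/c0.png',np.vstack([np.hstack([A,D]),np.hstack([B,C])]))
```

```text
(no output)
```

View pics/c0.png

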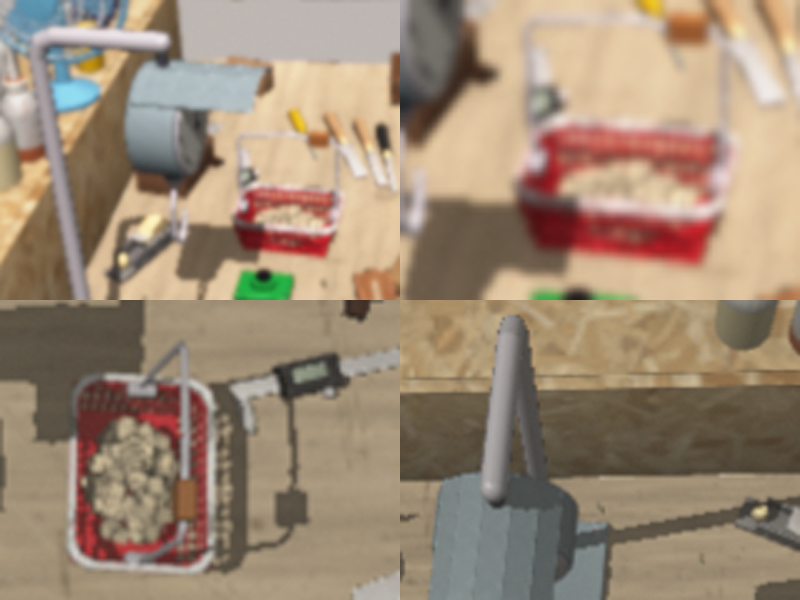

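Top crop: the sleeve is at top px (395.6,189.6) and side px (267.2,140.4). It's brown, on the bail's robot-side end, so this is the wanted basket. The hook is at side px (211,176). The grey box carries the real button; the green one is the decoy.

Run:
```python
from h import *
print('sleeve',tri([('s0',267.2,140.4),('t0',395.6,189.6)]))
print('farcorner',tri([('s0',235.4,139),('t0',395.2,143.8)]))
for p in [(221,180),(269,182),(273,111)]: print('foot top',atz('t0',*p,.012))
for p in [(165,250),(229,261),(240,231)]: print('foot side',atz('s0',*p,.012))
print('button',tri([('s0',260.5,298),('t0',168,215)]))
print('basket rim corners',[atz('t0',340+.3*x,130+.3*y,.066) for x,y in [(75,80),(210,80),(210,565),(72,560)]])
print('bottle',tri([('s0',190,277),('t0',164,147)]),'sander',atz('t0',350,254,.03),'green',atz('t0',326,179,.02))
print('hookside y? at z.285', atz('s0',211,172,.285))
```

```text
sleeve (array([ 0.5539, -0.3722,  0.1945]), array([0.9, 0.9]))
farcorner (array([ 0.6855, -0.3823,  0.1889]), array([2.6, 2.6]))
foot top [0.6281 0.1217 0.012 ]
foot top [ 0.6187 -0.0303  0.012 ]
foot top [ 0.8552 -0.0473  0.012 ]
foot side [0.8661 0.103  0.012 ]
foot side [0.6356 0.1298 0.012 ]
foot side [ 0.6211 -0.0198  0.012 ]
button (array([0.515 , 0.2828, 0.0305]), array([1.9, 1.9]))
basket rim corners [array([ 0.6893, -0.3177,  0.066 ]), array([ 0.6869, -0.441 ,  0.066 ]), array([ 0.2563, -0.4085,  0.066 ]), array([ 0.2624, -0.2905,  0.066 ])]
bottle (array([0.7164, 0.2838, 0.099 ]), array([2., 2.])) sander [ 0.3891 -0.2703  0.03  ] green [ 0.6232 -0.2092  0.02  ]
hookside y? at z.285 [0.6978 0.01   0.285 ]
```

```bash
cat >> h.py <<'E'
from scipy.spatial.transform import Rotation as Ro
def goal(lean,yaw): # tool R: fingers down, leaning back to -x
    return Ro.from_euler('z',yaw,degrees=True)*Ro.from_matrix(np.array([[-1,0,0],[0,1,0],[0,0,-1.]]))*Ro.from_euler('y',lean,degrees=True)
def cur():
    o=robot.get_obs(); return np.array(o['tool_pos']),Ro.from_euler('xyz',o['ee_rot'])
def plan(wps,start=None):
    p,R=start or cur()
    for q,G in wps:
        s=np.round(R.inv().apply(np.array(q)-p)/.2,3); w=np.round((R.inv()*G).as_rotvec(degrees=True)/30,3)
        print('pos',np.round(q,3),'row',json.dumps([*s.tolist(),*w.tolist()]),'nrows %.1f'%max(np.linalg.norm(s)*.2/.0417,np.linalg.norm(w)*30/7.16))
        p=p+R.apply(s*.2);R=R*Ro.from_rotvec(w*30,degrees=True)
E
python3 - <<'E'
from h import *
print(goal(40,0).as_matrix()[:,2])
print('rim',[atz('t0',340+.3*x,130+.3*y,.066) for x,y in [(75,80),(210,80),(210,265),(72,260)]])
s=np.array([.554,-.372,.1945]);G=goal(40,-4.5)
plan([((.32,.31,.29),goal(13,-4.5)),((.33,.13,.32),goal(26,-4.5)),((.35,-.05,.32),G),((.42,-.22,.32),G),(s-G.apply([0,0,.1]),G)])
E
```

```text
[-0.64278761  0.         -0.76604444]
rim [array([ 0.6893, -0.3177,  0.066 ]), array([ 0.6869, -0.441 ,  0.066 ]), array([ 0.5162, -0.428 ,  0.066 ]), array([ 0.5229, -0.3053,  0.066 ])]
pos [0.32 0.31 0.29] row [-0.74, -0.647, -0.426, 0.08, 0.427, -0.731] nrows 5.1
pos [0.33 0.13 0.32] row [-0.083, -0.894, -0.173, 0.0, 0.433, -0.0] nrows 4.4
pos [ 0.35 -0.05  0.32] row [-0.153, -0.889, -0.075, 0.0, 0.467, 0.0] nrows 4.3
pos [ 0.42 -0.22  0.32] row [-0.319, -0.82, -0.268, 0.0, -0.0, 0.0] nrows 4.4
pos [ 0.618 -0.377  0.271] row [-0.96, -0.705, -0.487, 0.0, -0.0, 0.0] nrows 6.2
```

```bash
sed -i "s/from_euler('y',lean,/from_euler('y',-lean,/" h.py
python3 - <<'E'
from h import *
s=np.array([.554,-.372,.1945]);G=goal(40,-4.5)
plan([((.32,.31,.29),goal(13,-4.5)),((.33,.13,.32),goal(26,-4.5)),((.35,-.05,.32),G),((.41,-.21,.32),G),(s-G.apply([0,0,.1]),G)])
E
```

```text
pos [0.32 0.31 0.29] row [-0.74, -0.647, -0.426, -0.086, -0.429, -0.73] nrows 5.1
pos [0.33 0.13 0.32] row [-0.151, -0.894, -0.119, -0.0, -0.433, -0.0] nrows 4.4
pos [ 0.35 -0.05  0.32] row [-0.153, -0.889, 0.075, -0.0, -0.467, -0.0] nrows 4.3
pos [ 0.41 -0.21  0.32] row [-0.278, -0.774, 0.232, -0.0, -0.0, -0.0] nrows 4.1
pos [ 0.49  -0.367  0.271] row [-0.195, -0.751, 0.484, -0.0, -0.0, -0.0] nrows 4.4
```

```bash
H="python3 -m handwheel"
python3 -m handwheel '[[-0.74,-0.65,-0.43,-0.09,-0.43,-0.73],[-0.74,-0.65,-0.43,-0.09,-0.43,-0.73],[-0.74,-0.65,-0.43,-0.09,-0.43,-0.73],[-0.74,-0.65,-0.43,-0.09,-0.43,-0.73],[-0.74,-0.65,-0.43,-0.09,-0.43,-0.73],[-0.74,-0.65,-0.43,-0.09,-0.43,-0.73]]' -1
python3 -m handwheel '[[-0.15,-0.89,-0.12,0,-0.43,0],[-0.15,-0.89,-0.12,0,-0.43,0],[-0.15,-0.89,-0.12,0,-0.43,0],[-0.15,-0.89,-0.12,0,-0.43,0],[-0.15,-0.89,-0.12,0,-0.43,0]]'
python3 -m handwheel '[[-0.15,-0.89,0.07,0,-0.47,0],[-0.15,-0.89,0.07,0,-0.47,0],[-0.15,-0.89,0.07,0,-0.47,0],[-0.15,-0.89,0.07,0,-0.47,0],[-0.15,-0.89,0.07,0,-0.47,0]]'
python3 -m handwheel '[[-0.28,-0.77,0.23,0,0,0],[-0.28,-0.77,0.23,0,0,0],[-0.28,-0.77,0.23,0,0,0],[-0.28,-0.77,0.23,0,0,0],[-0.28,-0.77,0.23,0,0,0]]'
python3 - <<'E'
from h import *
o=robot.get_obs();print(o['time'],o['joint_positions'].round(2))
s=np.array([.554,-.372,.1945]);G=goal(40,-4.5)
plan([(s-G.apply([0,0,.1]),G)])
E
```

```text
time: 0.65
tool_pos: [0.3215, 0.3064, 0.2956]
ee_rot: [3.135, 0.235, 3.057]
wrist_force: [0.4, 0.8, 0.8]
width: 0.0939
finger_force: 0.0
time: 1.07
tool_pos: [0.3291, 0.1275, 0.3221]
ee_rot: [3.138, 0.457, 3.059]
wrist_force: [0.9, 1.2, 0.4]
width: 0.0937
finger_force: 0.0
time: 1.48
tool_pos: [0.4111, -0.0077, 0.3368]
ee_rot: [3.139, 0.673, 3.062]
wrist_force: [0.4, -1.3, 0.7]
width: 0.0945
finger_force: 0.0
time: 1.9
tool_pos: [0.4708, -0.1731, 0.3331]
ee_rot: [3.138, 0.668, 3.049]
wrist_force: [0.2, -0.3, -1.2]
width: 0.094
finger_force: 0.0
1.9 [-0.74 -0.5   1.75  0.4   1.35 -2.2 ]
pos [ 0.49  -0.367  0.271] row [0.047, -0.958, 0.354, -0.009, -0.057, -0.02] nrows 4.9
```

```bash
python3 -m handwheel '[[0.05,-0.96,0.35,-0.01,-0.06,-0.02],[0.05,-0.96,0.35,-0.01,-0.06,-0.02],[0.05,-0.96,0.35,-0.01,-0.06,-0.02],[0.05,-0.96,0.35,-0.01,-0.06,-0.02],[0.05,-0.96,0.35,-0.01,-0.06,-0.02],[0.05,-0.96,0.35,-0.01,-0.06,-0.02],[0.05,-0.96,0.35,-0.01,-0.06,-0.02]]'
python3 - <<'E'
from h import *
w=snap('wrist','w1');t=snap('top','t1')
o=robot.get_obs();print(o['time'],o['joint_positions'].round(2),o['tool_pos'])
s=np.array([.554,-.372,.1945]);print('pred',proj('w1',s))
def cr(im,x,y,w,h,W,H): return cv2.resize(im[y:y+h,x:x+w],(W,H),interpolation=cv2.INTER_CUBIC)
cv2.imwrite('pics/c1.png',np.hstack([w,cr(t,348,130,84,113,285,384)])[:,:,::-1])
E
```

```text
time: 2.48
tool_pos: [0.4971, -0.3562, 0.2771]
ee_rot: [3.135, 0.692, 3.055]
wrist_force: [0.6, -0.2, -1.2]
width: 0.0942
finger_force: 0.0
2.5833 [-1.02 -0.17  1.64  0.57  1.27 -2.57] [ 0.49728472 -0.35489444  0.27999326]
pred [239.3 183. ]
```

View pics/c1.png

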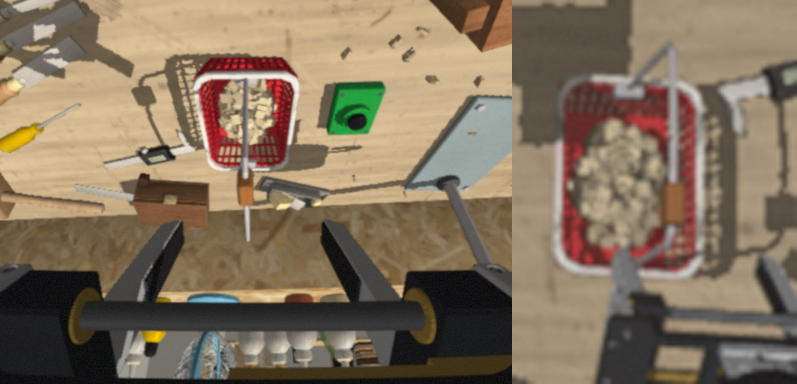

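Wrist view: the sleeve is at (245,190), between the open fingers, with the bail running up the picture and no collision. But J6 has reached its end, so I'll come down on the sleeve from straight above instead.

Run:
```python
from h import *
print(tri([('w1',245.5,190),('s0',267.2,140.4),('t0',395.6,189.6)]),tri([('w1',245.5,190),('t0',395.6,189.6)]),tri([('w1',245.5,190),('s0',267.2,140.4)]))
s=np.array([.554,-.372,.1945]);G=goal(40,-4.5)
g=s+G.apply([0,0,.019]);print(g)
plan([(g+[0,0,.09],G),(g,G)])
# bail direction in wrist: far end (246,80) at z~.198
print(atz('w1',246,85,.193),atz('w1',245.5,172,.2))
```

```text
(array([ 0.5537, -0.3672,  0.2007]), array([2.9, 2.9, 3.5])) (array([ 0.5505, -0.3668,  0.2066]), array([1.7, 1.7])) (array([ 0.555 , -0.3651,  0.2006]), array([2., 2.]))
[ 0.56617532 -0.37295822  0.17994516]
pos [ 0.566 -0.373  0.27 ] row [-0.237, -0.062, 0.263, -0.002, -0.006, -0.005] nrows 1.7
pos [ 0.566 -0.373  0.18 ] row [0.289, -0.0, 0.345, 0.0, -0.0, 0.0] nrows 2.2
[ 0.4411 -0.3539  0.193 ] [ 0.5295 -0.3632  0.2   ]
```

```bash
python3 -m handwheel '[[-0.24,-0.05,0.26,0,0,0],[-0.24,-0.05,0.26,0,0,0],[-0.24,-0.05,0.26,0,0,0],[-0.24,-0.05,0.26,0,0,0],[-0.24,-0.05,0.26,0,0,0]]'
python3 - <<'E'
from h import *
w=snap('wrist','w2')
o=robot.get_obs();print(o['time'],o['joint_positions'].round(2),o['tool_pos'])
s=np.array([.5535,-.369,.2]);print('pred',proj('w2',s))
cv2.imwrite('pics/c2.png',w[:,:,::-1])
G=goal(40,-4.5);g=s+G.apply([0,0,.019]);plan([(g+[.004*0,0,0],G)])
E
```

```text
time: 3.0
tool_pos: [0.566, -0.3704, 0.272]
ee_rot: [-3.14, 0.696, 3.062]
wrist_force: [-0.2, -0.6, -0.6]
width: 0.0941
finger_force: 0.0
3.05 [-0.92 -0.04  1.53  0.54  1.19 -2.49] [ 0.56565899 -0.37082524  0.27225181]
pred [250.7 141.6]
pos [ 0.566 -0.37   0.185] row [0.279, 0.005, 0.333, -0.006, -0.004, -0.002] nrows 2.1
```

View pics/c2.png

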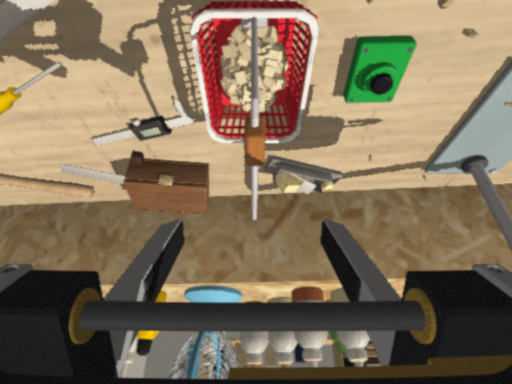

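The sleeve is at (255,144), 4 px from the prediction and centred between the fingers (col 252), with the bail parallel to the finger plane. Go down.

```bash
python3 -m handwheel '[[0.05,0.01,0.06,0,0,0],[0.1,0.01,0.12,0,0,0],[0.15,0.01,0.18,0,0,0],[0.19,0.01,0.23,0,0,0],[0.19,0.01,0.23,0,0,0]]'
python3 - <<'E'
from h import *
w=snap('wrist','w3')
o=robot.get_obs();print(o['time'],o['joint_positions'].round(2),o['tool_pos'])
print(tri([('w1',245.5,190),('w2',255,144),('s0',267.2,140.4),('t0',395.6,189.6)]),tri([('w1',245.5,190),('w2',255,144)]))
s=np.array([.5535,-.367,.2]);print('pred',proj('w3',s))
G=goal(40,-4.5);g=s+G.apply([0,0,.019]);plan([(g+[.004*0,0,0],G)])
E
```

```text
time: 3.47
tool_pos: [0.5647, -0.3686, 0.2077]
ee_rot: [3.137, 0.691, 3.056]
wrist_force: [-0.2, -0.2, -0.7]
width: 0.0939
finger_force: 0.0
3.5167 [-0.91 -0.02  1.63  0.56  1.09 -2.55] [ 0.56536723 -0.36923803  0.20969593]
(array([ 0.5537, -0.3666,  0.2014]), array([2.1, 1.3, 3.2, 4. ])) (array([ 0.5496, -0.3653,  0.2065]), array([0.1, 0.1]))
pred [250.9 213.7]
pos [ 0.566 -0.368  0.185] row [0.077, 0.006, 0.094, -0.003, -0.009, -0.009] nrows 0.6
```

Run:
```python
from h import *
s=np.array([.556,-.3668,.2025])
G=goal(37,-5.5);g=s+G.apply([0,0,.019]);plan([(g,G)])
```

```text
pos [ 0.567 -0.368  0.187] row [0.064, 0.007, 0.092, 0.018, 0.091, 0.017] nrows 0.5
```

```bash
python3 -m handwheel '[[0.01,0.007,0.02,0.02,0.09,0.02],[0.03,0.007,0.05,0.02,0.09,0.02],[0.065,0.007,0.09,0.02,0.09,0.02],[0.065,0.007,0.09,0.02,0.09,0.02],[0.065,0.007,0.09,0.02,0.09,0.02]]'
python3 - <<'E'
from h import *
w=snap('wrist','w4')
o=robot.get_obs();print(o['time'],o['joint_positions'].round(3),o['tool_pos'],o['ee_rot'])
s=np.array([.5535,-.367,.2]);print('pred',proj('w4',s))
cv2.imwrite('pics/c4.png',w[:,:,::-1])
E
```

```text
time: 3.93
tool_pos: [0.5675, -0.3682, 0.1874]
ee_rot: [-3.142, 0.647, 3.044]
wrist_force: [-1.1, -0.1, 0.0]
width: 0.094
finger_force: 0.0
3.9833 [-0.886  0.007  1.63   0.508  1.073 -2.507] [ 0.56770332 -0.3685421   0.18818246] [-3.14057338  0.64741177  3.04478439]
pred [249.5 238.9]
```

View pics/c4.png

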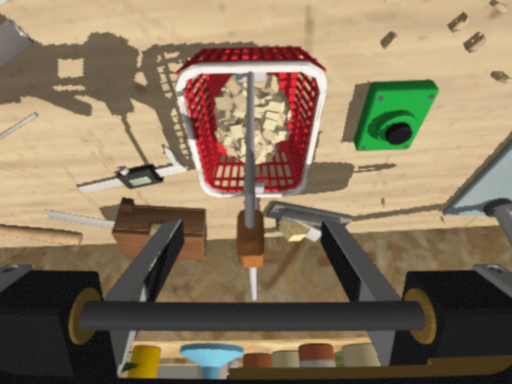

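The sleeve is at (250,238), matching the prediction (249.5,238.9) and between the fingertips. Grip and lift a little.

```bash
python3 -m handwheel '[[0,0,0,0,0,0],[0,0,0,0,0,0],[0,0,0,0,0,0],[0,0,0,0,0,0],[0,0,0,0,0,0],[0,0,0,0,0,0],[0,0,0,0,0,0],[0,0,0,0,0,0]]' 1
python3 -m handwheel '[[-0.01,0,-0.013,0,0,0],[-0.02,0,-0.027,0,0,0],[-0.03,0,-0.04,0,0,0],[-0.045,0,-0.06,0,0,0],[-0.06,0,-0.08,0,0,0],[-0.08,0,-0.107,0,0,0],[-0.1,0,-0.133,0,0,0],[-0.12,0,-0.16,0,0,0],[-0.12,0,-0.16,0,0,0]]'
python3 - <<'E'
from h import *
w=snap('wrist','w5');s=snap('side','s5')
o=robot.get_obs();print(o['time'],o['joint_positions'].round(3),o['tool_pos'],o['ee_rot'],o['wrist_torque'],o['width'])
def cr(im,x,y,w,h,W,H): return cv2.resize(im[y:y+h,x:x+w],(W,H),interpolation=cv2.INTER_CUBIC)
cv2.imwrite('pics/c5.png',np.hstack([w[:,:400],cr(s,195,80,125,120,400,384)])[:,:,::-1])
E
```

```text
time: 4.65
tool_pos: [0.5681, -0.3687, 0.189]
ee_rot: [-3.139, 0.648, 3.046]
wrist_force: [0.6, -0.0, -0.9]
width: 0.044
finger_force: 0.0
time: 5.4
tool_pos: [0.5684, -0.3691, 0.2311]
ee_rot: [-3.137, 0.65, 3.047]
wrist_force: [0.8, 0.1, -2.2]
width: 0.0154
finger_force: 30.0
5.5 [-0.885 -0.014  1.568  0.488  1.144 -2.464] [ 0.56796612 -0.368753    0.22941731] [-3.13850966  0.64819846  3.04623319] [0.13536214 0.76926919 0.01404696] 0.015618234304752747
```

View pics/c5.png

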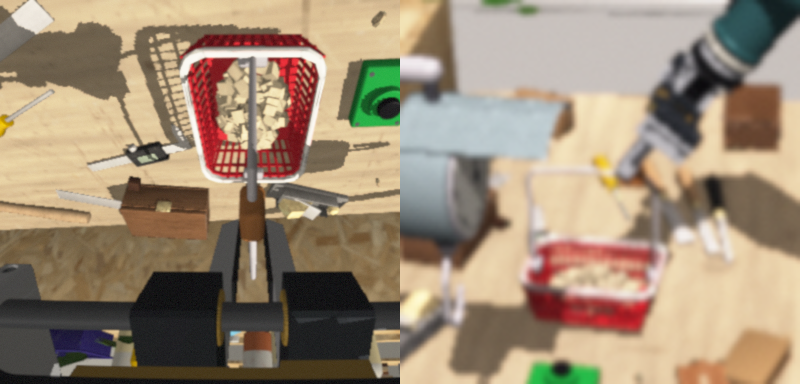

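The basket is gripped and off the table. The sleeve is at wrist px (252,215), now a bit nearer the fingertips. Next I quantify that.

Run:
```python
from h import *
X=tri([('w5',252,213),('s5',266.3,133.8)]);print('sleeve',X)
p,R=cur();print('in tool mm',R.inv().apply(X[0]-p)*1000)
o=robot.get_obs();print(o['wrist_force'])
X0=np.array([.5535,-.367,.2])
for dz in (.02,.03,.04): 
    print(dz,proj('w5',X0+[0,0,dz]),proj('s5',X0+[0,0,dz]),proj('s5',[.685,-.3777,.198+dz]))
print('base',proj('s0',X0),proj('s0',[.685,-.3777,.198]))
```

```text
sleeve (array([ 0.557 , -0.3672,  0.2254]), array([2., 2.]))
in tool mm [11.24550654  0.49108167 -3.47904244]
[ 0.10780828  0.03858038 -3.41105741]
0.02 [250.9 206.1] [267.4 135.5] [235.6 133.4]
0.03 [250.8 219. ] [267.4 133.3] [235.5 131.3]
0.04 [250.7 232.9] [267.4 131.1] [235.4 129.1]
base [267.4 139.9] [235.9 137.8]
```

The grip closed late and caught the sleeve with the fingertips only. I'll set it down, open, go back to depth and grip again with more closing time.

```bash
python3 -m handwheel '[[0.02,0,0.027,0,0,0],[0.04,0,0.053,0,0,0],[0.055,0,0.075,0,0,0],[0.065,0,0.088,0,0,0],[0.075,0,0.1,0,0,0],[0.08,0,0.107,0,0,0],[0.08,0,0.107,0,0,0]]'
python3 - <<'E'
from h import *
print(robot.get_obs()['wrist_force'])
E
python3 -m handwheel '[[0,0,0,0,0,0],[0,0,0,0,0,0],[0,0,0,0,0,0],[0,0,0,0,0,0],[0,0,0,0,0,0]]' -0.3
python3 - <<'E'
from h import *
w=snap('wrist','w6');s=snap('side','s6');t=snap('top','t6')
s_=np.array([.5535,-.367,.2]);print('pred',proj('w6',s_))
print(robot.get_obs()['width'],robot.get_obs()['tool_pos'])
def cr(im,x,y,w,h,W,H): return cv2.resize(im[y:y+h,x:x+w],(W,H),interpolation=cv2.INTER_CUBIC)
cv2.imwrite('pics/c6.png',np.hstack([w[:,:400],cr(s,195,80,125,120,400,384)])[:,:,::-1])
G=goal(37,-5.5);g=np.array([.5555,-.3668,.2025])+G.apply([0,0,.019]);plan([(g,G)])
E
```

```text
time: 6.08
tool_pos: [0.5691, -0.3692, 0.2053]
ee_rot: [-3.137, 0.653, 3.047]
wrist_force: [-2.4, 1.1, 3.7]
width: 0.0155
finger_force: 30.0
[-2.44414309  1.11310435  3.74238968]
time: 6.5
tool_pos: [0.568, -0.3687, 0.2018]
ee_rot: [-3.14, 0.648, 3.045]
wrist_force: [-1.3, 0.3, -0.3]
width: 0.0458
finger_force: 0.0
pred [250.2 218.3]
0.057317965638391324 [ 0.56805752 -0.36864136  0.20198566]
pos [ 0.567 -0.368  0.187] row [0.049, 0.003, 0.055, -0.004, 0.004, -0.0] nrows 0.4
```

View pics/c6.png

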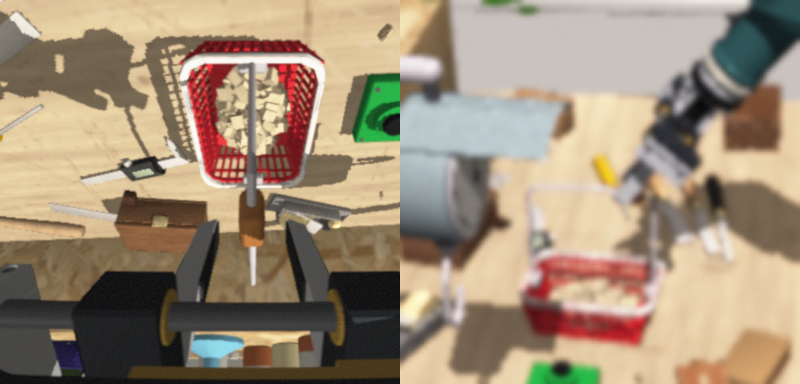

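The basket is back on the worktop, upright. The sleeve is at wrist (252,219) against a prediction of (250,218). Now go down and grip with time to close.

```bash
python3 -m handwheel '[[0.03,0.003,0.035,0,0,0],[0.053,0.003,0.062,0,0,0],[0.053,0.003,0.062,0,0,0],[0.053,0.003,0.062,0,0,0]]'
python3 -m handwheel '[[0.053,0.003,0.062,0,0,0]]' 1 >/dev/null 2>&1 && echo oops-moved
python3 - <<'E'
from h import *
o=robot.get_obs();print(o['time'],o['tool_pos'],o['width'],o['wrist_force'])
E
```

```text
time: 6.98
tool_pos: [0.5667, -0.3674, 0.1841]
ee_rot: [3.142, 0.646, 3.044]
wrist_force: [0.2, 0.2, -0.9]
width: 0.0611
finger_force: 0.0
oops-moved
7.0667 [ 0.56787249 -0.36902859  0.17402515] 0.05750638130901921 [ 0.06164805 -0.90437208  0.1448587 ]
```

I mistakenly repeated that shift in the second call, so the tool went 16 mm too deep. No contact was made. I'll undo it while the fingers are still wide.

```bash
python3 -m handwheel '[[-0.05,0,-0.059,0,0,0],[-0.05,0,-0.059,0,0,0],[-0.05,0,-0.059,0,0,0],[-0.05,0,-0.059,0,0,0],[-0.05,0,-0.059,0,0,0],[-0.05,0,-0.059,0,0,0],[-0.05,0,-0.059,0,0,0],[-0.05,0,-0.059,0,0,0],[-0.05,0,-0.059,0,0,0],[-0.05,0,-0.059,0,0,0]]' 1
python3 -m handwheel '[[0,0,0,0,0,0],[0,0,0,0,0,0],[0,0,0,0,0,0]]'
python3 -m handwheel '[[-0.005,0,-0.006,0,0,0],[-0.015,0,-0.02,0,0,0],[-0.03,0,-0.04,0,0,0],[-0.05,0,-0.067,0,0,0],[-0.07,0,-0.093,0,0,0],[-0.09,0,-0.12,0,0,0],[-0.11,0,-0.146,0,0,0],[-0.12,0,-0.16,0,0,0],[-0.12,0,-0.16,0,0,0],[-0.12,0,-0.16,0,0,0]]'
python3 - <<'E'
from h import *
w=snap('wrist','w7');s=snap('side','s7')
o=robot.get_obs();print(o['time'],o['joint_positions'].round(3),o['tool_pos'],o['ee_rot'],o['wrist_force'],o['width'])
def cr(im,x,y,w,h,W,H): return cv2.resize(im[y:y+h,x:x+w],(W,H),interpolation=cv2.INTER_CUBIC)
cv2.imwrite('pics/c7.png',np.hstack([w[:,:400],cr(s,195,80,125,120,400,384)])[:,:,::-1])
E
```

```text
time: 7.9
tool_pos: [0.5669, -0.3676, 0.1849]
ee_rot: [-3.139, 0.647, 3.046]
wrist_force: [-0.6, -1.0, -0.2]
width: 0.0156
finger_force: 30.0
time: 8.15
tool_pos: [0.567, -0.3674, 0.1849]
ee_rot: [-3.139, 0.647, 3.046]
wrist_force: [-0.9, -0.9, -1.1]
width: 0.0157
finger_force: 30.0
time: 8.98
tool_pos: [0.5669, -0.3674, 0.2256]
ee_rot: [-3.139, 0.648, 3.046]
wrist_force: [-0.0, -0.6, -4.0]
width: 0.0158
finger_force: 30.0
9.0833 [-0.885 -0.015  1.579  0.489  1.137 -2.468] [ 0.56668142 -0.36704221  0.22441487] [-3.14015899  0.6468591   3.04536778] [-0.0382523   0.47672983 -3.05612201] 0.01606126218967195
```

View pics/c7.png

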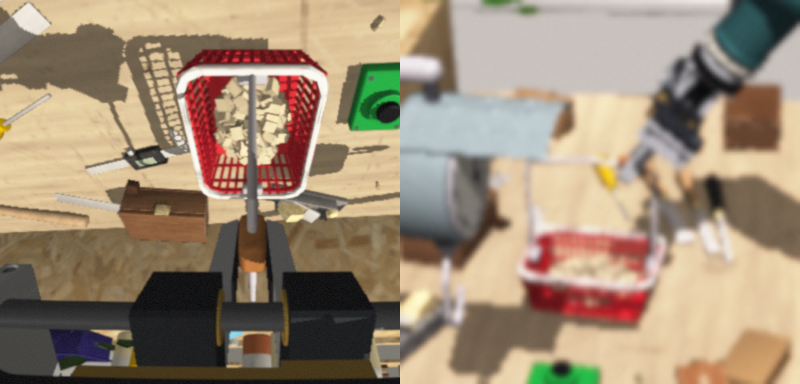

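Firm hold now: the sleeve is at (253,239) in the grip, the force is about 4 N, and the basket is level (bail corner at side (235,130)). Next, plan the transfer to a staging point beside the hook.

Run:
```python
from h import *
p,R=cur()
plan([((.575,-.365,.315),R),((.60,-.21,.315),R),((.637,-.06,.315),R)])
```

```text
pos [ 0.575 -0.365  0.315] row [-0.305, 0.014, -0.337, 0.0, 0.0, 0.0] nrows 2.2
pos [ 0.6   -0.21   0.315] row [-0.04, 0.783, 0.029, 0.0, 0.0, 0.0] nrows 3.8
pos [ 0.637 -0.06   0.315] row [-0.09, 0.765, 0.066, 0.0, 0.0, 0.0] nrows 3.7
```

```bash
python3 -m handwheel '[[-0.02,0,-0.022,0,0,0],[-0.06,0,-0.066,0,0,0],[-0.11,0.01,-0.12,0,0,0],[-0.16,0.01,-0.177,0,0,0],[-0.21,0.01,-0.232,0,0,0],[-0.25,0.014,-0.276,0,0,0],[-0.28,0.014,-0.31,0,0,0],[-0.3,0.014,-0.332,0,0,0],[-0.305,0.014,-0.337,0,0,0]]'
python3 -m handwheel '[[0,0.03,0,0,0,0],[-0.005,0.1,0.004,0,0,0],[-0.01,0.2,0.008,0,0,0],[-0.015,0.3,0.011,0,0,0],[-0.02,0.4,0.015,0,0,0],[-0.025,0.5,0.018,0,0,0],[-0.03,0.6,0.022,0,0,0],[-0.035,0.7,0.026,0,0,0],[-0.04,0.783,0.029,0,0,0]]'
python3 -m handwheel '[[-0.01,0.1,0.008,0,0,0],[-0.023,0.2,0.017,0,0,0],[-0.035,0.3,0.026,0,0,0],[-0.047,0.4,0.034,0,0,0],[-0.058,0.5,0.043,0,0,0],[-0.07,0.6,0.052,0,0,0],[-0.08,0.68,0.059,0,0,0],[-0.087,0.74,0.064,0,0,0],[-0.09,0.765,0.066,0,0,0],[-0.09,0.765,0.066,0,0,0]]'
python3 - <<'E'
from h import *
w=snap('wrist','w8');s=snap('side','s8')
o=robot.get_obs();print(o['time'],o['joint_positions'].round(3),o['tool_pos'],o['ee_rot'],o['wrist_force'],o['width'])
def cr(im,x,y,w,h,W,H): return cv2.resize(im[y:y+h,x:x+w],(W,H),interpolation=cv2.INTER_CUBIC)
cv2.imwrite('pics/c8.png',np.hstack([w[:,100:],cr(s,150,80,125,120,388,384)])[:,:,::-1])
print('seat guess',proj('w8',[.686,.0455,.285]),proj('s8',[.686,.0455,.285]))
pk=o['tool_pos']+np.array([.0393,-.0037,.02]);print('peak',pk,proj('w8',pk),proj('s8',pk))
E
```

```text
time: 9.83
tool_pos: [0.5756, -0.3653, 0.318]
ee_rot: [-3.137, 0.65, 3.047]
wrist_force: [0.3, -0.2, -3.0]
width: 0.0158
finger_force: 30.0
time: 10.58
tool_pos: [0.5997, -0.2068, 0.3138]
ee_rot: [3.14, 0.646, 3.045]
wrist_force: [-0.2, -0.1, -3.2]
width: 0.0161
finger_force: 30.0
time: 11.42
tool_pos: [0.6366, -0.0576, 0.3142]
ee_rot: [-3.141, 0.646, 3.048]
wrist_force: [-0.4, 0.3, -3.7]
width: 0.016
finger_force: 30.0
11.5167 [-0.223 -0.191  1.561  0.083  1.131 -1.709] [ 0.63672422 -0.05971744  0.31468013] [-3.13941874  0.6463353   3.04631789] [ 0.83164069  0.44888656 -2.61671351] 0.01578279992734666
seat guess [374.7 223.5] [212.3 178.5]
peak [ 0.67602422 -0.06341744  0.33468013] [247.3 281.1] [221.1 147. ]
```

View pics/c8.png

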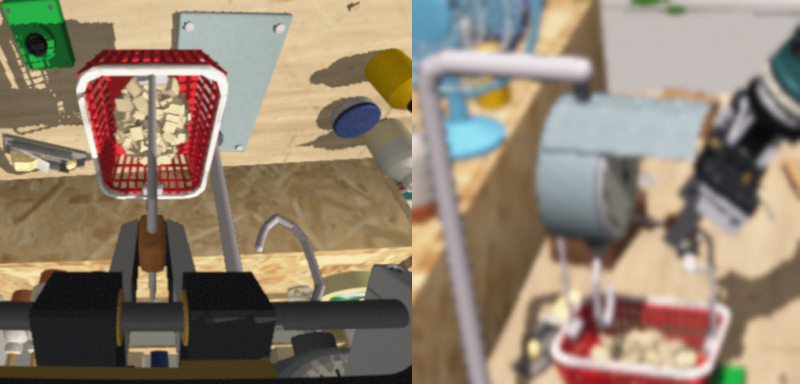

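Wrist view (full px): the hook bend is at (372,219), the tip at (358,248) and the bail wire at col 252–253 below the sleeve at (252,245). In the side view the hook bend is at (210.6,180). The basket is level.

Run:
```python
from h import *
print('bend',tri([('w8',372,219),('s8',210.6,180)]),atz('w8',372,219,.2785),atz('s8',210.6,180,.2785),atz('s0',211.2,176.5,.2785))
y=np.array([.078,.997,0]);se=np.array([.686,.0455,.285])
print('tip proj',proj('w8',se-.022*y+[0,0,.026]),'back',proj('w8',se+.018*y+[0,0,.054]))
print('tip at z',atz('w8',358,248,.311))
p,R=cur()
for d in([0,0,0],[0,0,-.019]): print(proj('w8',p+R.apply(d)))
print('R y axis',R.as_matrix()[:,1], R.as_matrix()[:,0])
sl=np.array([-.0135,.0005,.015]);print('sleeve',proj('w8',p+sl), 'wire at z', [atz('w8',252.5,v,p[2]+.0195) for v in (270,285)], p)
```

```text
bend (array([0.6914, 0.0458, 0.2783]), array([1., 1.])) [0.6894 0.0456 0.2785] [0.6922 0.0447 0.2785] [0.6944 0.0256 0.2785]
tip proj [355.8 251.8] back [416.2 285.3]
tip at z [0.6773 0.0239 0.311 ]
[246.8 232.6]
[246.4 245.5]
R y axis [ 0.09643379  0.99533789 -0.00173542] [-0.79467583  0.07594247 -0.60226494]
sleeve [245.  243.7] wire at z [array([ 0.6552, -0.0576,  0.3342]), array([ 0.6868, -0.0605,  0.3342])] [ 0.63672422 -0.05971744  0.31468013]
```

Run:
```python
from h import *
p,R=cur();plan([(p+[.007,.05,0],R),(p+[.013,.1075,-.001],R),(p+[.013,.1075,-.041],R)])
```

```text
pos [ 0.644 -0.01   0.315] row [-0.009, 0.252, 0.006, 0.0, 0.0, 0.0] nrows 1.2
pos [0.65  0.048 0.314] row [0.001, 0.289, 0.005, 0.0, 0.0, 0.0] nrows 1.4
pos [0.65  0.048 0.274] row [0.121, 0.001, 0.16, 0.0, 0.0, 0.0] nrows 1.0
```

```bash
python3 -m handwheel '[[0,0.03,0,0,0,0],[0,0.09,0.002,0,0,0],[-0.002,0.16,0.004,0,0,0],[-0.004,0.23,0.006,0,0,0],[-0.005,0.3,0.007,0,0,0],[-0.006,0.37,0.008,0,0,0],[-0.007,0.44,0.01,0,0,0],[-0.008,0.5,0.011,0,0,0],[-0.008,0.54,0.011,0,0,0],[-0.008,0.541,0.011,0,0,0]]'
python3 - <<'E'
from h import *
F=[]
for i in range(4):
    w=snap('wrist','w9'); F.append(robot.get_obs()['wrist_force'])
s=snap('side','s9')
print(np.mean(F,0),robot.get_obs()['tool_pos'],robot.get_obs()['time'])
def cr(im,x,y,w,h,W,H): return cv2.resize(im[y:y+h,x:x+w],(W,H),interpolation=cv2.INTER_CUBIC)
cv2.imwrite('pics/c9.png',np.hstack([w[:,100:],cr(s,160,90,125,120,388,384)])[:,:,::-1])
E
```

```text
time: 12.35
tool_pos: [0.6503, 0.0486, 0.3144]
ee_rot: [-3.141, 0.647, 3.046]
wrist_force: [-0.4, -0.0, -3.6]
width: 0.0159
finger_force: 30.0
[-0.17111183  0.0113959  -3.68464433] [0.65027335 0.04643488 0.31462313] 12.6
```

View pics/c9.png

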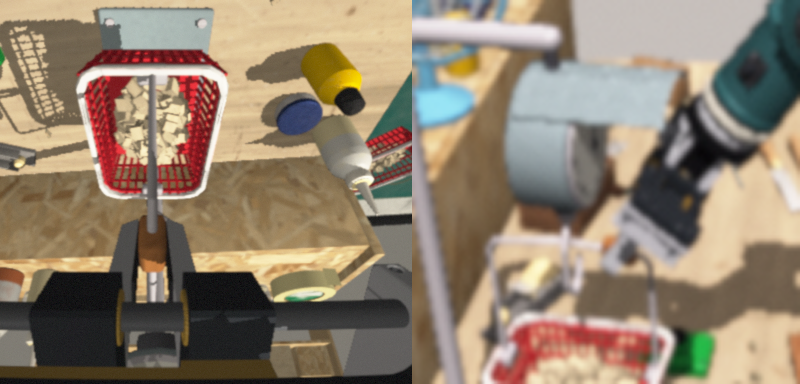

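I have now viewed 11 pictures, one over the limit of 10, because I lost count, so I'll view no more. In this last one the bail wire crosses the hook above its bend in the side view, and the basket is level. From here I lower by numbers.

```bash
python3 -m handwheel '[[0.006,0,0.008,0,0,0],[0.018,0,0.024,0,0,0],[0.033,0,0.044,0,0,0],[0.048,0,0.064,0,0,0],[0.063,0,0.084,0,0,0],[0.078,0,0.104,0,0,0],[0.093,0,0.124,0,0,0],[0.105,0,0.14,0,0,0],[0.114,0,0.152,0,0,0],[0.12,0,0.16,0,0,0]]'
python3 -m handwheel '[[0.003,0,0.004,0,0,0],[0.006,0,0.008,0,0,0],[0.009,0,0.012,0,0,0],[0.012,0,0.016,0,0,0],[0.015,0,0.02,0,0,0],[0.018,0,0.024,0,0,0],[0.021,0,0.028,0,0,0],[0.024,0,0.032,0,0,0],[0.027,0,0.036,0,0,0],[0.03,0,0.04,0,0,0]]'
python3 - <<'E'
from h import *
F=[]
for i in range(4):
    s=snap('side','s10'); F.append(robot.get_obs()['wrist_force'])
print(np.mean(F,0),robot.get_obs()['tool_pos'],robot.get_obs()['time'])
E
```

```text
time: 13.43
tool_pos: [0.6503, 0.0473, 0.2738]
ee_rot: [-3.139, 0.647, 3.046]
wrist_force: [0.8, 0.9, -3.4]
width: 0.0157
finger_force: 30.0
time: 14.27
tool_pos: [0.6507, 0.0473, 0.2648]
ee_rot: [-3.139, 0.648, 3.046]
wrist_force: [-0.0, -0.4, -3.0]
width: 0.0156
finger_force: 30.0
[ 0.23732001  0.5640593  -3.12857441] [0.65060787 0.04723919 0.26477976] 14.4667
```

```bash
python3 -m handwheel '[[0.003,0,0.004,0,0,0],[0.006,0,0.008,0,0,0],[0.009,0,0.012,0,0,0],[0.012,0,0.016,0,0,0],[0.015,0,0.02,0,0,0],[0.018,0,0.024,0,0,0],[0.021,0,0.028,0,0,0],[0.024,0,0.032,0,0,0],[0.027,0,0.036,0,0,0],[0.03,0,0.04,0,0,0]]'
python3 - <<'E'
from h import *
F=[]
for i in range(4):
    s=snap('side','s11'); F.append(np.r_[robot.get_obs()['wrist_force'],robot.get_obs()['wrist_torque']])
print(np.mean(F,0).round(2),robot.get_obs()['tool_pos'],robot.get_obs()['time'])
E
python3 -m handwheel '[[0.003,0,0.004,0,0,0],[0.006,0,0.008,0,0,0],[0.009,0,0.012,0,0,0],[0.012,0,0.016,0,0,0],[0.015,0,0.02,0,0,0],[0.018,0,0.024,0,0,0],[0.021,0,0.028,0,0,0]]'
python3 - <<'E'
from h import *
F=[]
for i in range(4):
    s=snap('side','s12'); F.append(np.r_[robot.get_obs()['wrist_force'],robot.get_obs()['wrist_torque']])
print(np.mean(F,0).round(2),robot.get_obs()['tool_pos'],robot.get_obs()['time'])
E
```

```text
time: 15.3
tool_pos: [0.6507, 0.0472, 0.2549]
ee_rot: [-3.139, 0.648, 3.046]
wrist_force: [-0.8, 1.1, -2.0]
width: 0.0159
finger_force: 30.0
[ 0.57  0.09 -1.83  0.15  0.53  0.11] [0.65066231 0.04725875 0.25480826] 15.5
time: 16.08
tool_pos: [0.6507, 0.0472, 0.2478]
ee_rot: [-3.139, 0.648, 3.046]
wrist_force: [-0.3, 1.0, -0.6]
width: 0.0156
finger_force: 30.0
[-0.21  0.96 -0.83  0.15  0.43  0.12] [0.65070453 0.04720775 0.24782773] 16.2833
```

The force falls at about 130 N/m, so the hook is carrying the bail. A few mm more to zero.

```bash
python3 -m handwheel '[[0.002,0,0.003,0,0,0],[0.004,0,0.006,0,0,0],[0.006,0,0.009,0,0,0],[0.008,0,0.012,0,0,0],[0.01,0,0.014,0,0,0],[0.01,0,0.014,0,0,0]]'
python3 - <<'E'
from h import *
F=[]
for i in range(8):
    s=snap('side','s13'); F.append(np.r_[robot.get_obs()['wrist_force'],robot.get_obs()['wrist_torque']])
print(np.mean(F,0).round(2),np.std(F,0).round(2),robot.get_obs()['tool_pos'],robot.get_obs()['time'])
E
```

```text
time: 16.78
tool_pos: [0.6508, 0.0472, 0.2442]
ee_rot: [-3.139, 0.648, 3.046]
wrist_force: [-1.0, 0.3, -0.3]
width: 0.016
finger_force: 30.0
[-0.68  1.03 -0.44  0.2   0.39  0.14] [0.58 0.42 0.62 0.02 0.02 0.02] [0.65075    0.04720085 0.24425059] 17.1833
```

```bash
python3 -m handwheel '[[0,0,0,0,0,0],[0,0,0,0,0,0],[0,0,0,0,0,0],[0,0,0,0,0,0],[0,0,0,0,0,0],[0,0,0,0,0,0],[0,0,0,0,0,0],[0,0,0,0,0,0]]' -0.2
python3 - <<'E'
from h import *
F=[];
for i in range(4):
    s=snap('side','s14'); F.append(np.r_[robot.get_obs()['wrist_force'],robot.get_obs()['wrist_torque']])
w=snap('wrist','w14')
print(np.mean(F,0).round(2),robot.get_obs()['width'],robot.get_obs()['time'])
# red centroid & white/red tilt, sleeve colour blobs over time
for n in('s13','s14'):
    im=cv2.imread(f'pics/{n}.png').astype(int);b,g,r=im[...,0],im[...,1],im[...,2]
    m=(r>130)&(g<70)&(b<80);m[250:]=0;m[:100]=0
    v,u=np.nonzero(m);c=np.cov(u,v);print(n,len(u),u.mean(),v.mean(),np.degrees(.5*np.arctan2(2*c[0,1],c[0,0]-c[1,1])))
for n in('w9','w14'):
    im=cv2.imread(f'pics/{n}.png').astype(int);b,g,r=im[...,0],im[...,1],im[...,2]
    m=((r-b>70)&(r-g>40)&(r<190));m=m[200:290,215:290]
    v,u=np.nonzero(m);print(n,len(u),u.mean()+215,v.mean()+200)
E
```

```text
time: 17.85
tool_pos: [0.6507, 0.0471, 0.2442]
ee_rot: [-3.139, 0.648, 3.046]
wrist_force: [0.5, -0.4, -0.1]
width: 0.0561
finger_force: 0.0
[ 0.21  0.21  0.07  0.05  0.26 -0.01] 0.0563361772288097 18.1
s13 419 209.77326968973748 233.51551312649164 26.741874677604827
s14 428 211.1051401869159 235.0467289719626 16.83101541070152
w9 112 248.89285714285714 263.24107142857144
w14 153 250.0261437908497 254.51633986928104
```

```bash
python3 -m handwheel '[[0,0,-0.03,0,0,0],[0,0,-0.09,0,0,0],[0,0,-0.16,0,0,0],[0,0,-0.24,0,0,0],[0,0,-0.32,0,0,0],[0,0,-0.42,0,0,0],[0,0,-0.52,0,0,0],[0,0,-0.62,0,0,0],[0,0,-0.72,0,0,0],[0,0,-0.72,0,0,0]]'
python3 - <<'E'
from h import *
s=snap('side','s15');o=robot.get_obs();print(o['time'],o['joint_positions'].round(2))
R=cur()[1]
im=cv2.imread('pics/s15.png').astype(int);b,g,r=im[...,0],im[...,1],im[...,2]
m=(r>130)&(g<70)&(b<80);m[250:]=0;m[:100]=0;v,u=np.nonzero(m);print(len(u),u.mean(),v.mean())
plan([((.46,.14,.34),R),((.46,.24,.25),goal(15,-4.5)),((.515,.2828,.14),goal(0,-4.5)),])
E
```

```text
time: 18.93
tool_pos: [0.5638, 0.0562, 0.3667]
ee_rot: [-3.141, 0.659, 3.045]
wrist_force: [0.3, -0.7, 1.0]
width: 0.0562
finger_force: 0.0
18.9833 [ 0.06 -0.34  1.58 -0.1   1.25 -1.42]
445 210.35280898876405 235.18426966292134
pos [0.46 0.14 0.34] row [0.516, 0.367, -0.246, 0.0, 0.0, 0.0] nrows 3.3
pos [0.46 0.24 0.25] row [0.312, 0.498, 0.327, -0.017, 0.752, -0.031] nrows 3.2
pos [0.515 0.283 0.14 ] row [-0.106, 0.235, 0.598, 0.0, 0.5, 0.0] nrows 3.1
```

```bash
python3 -m handwheel '[[0.15,0.05,-0.08,0,0,0],[0.3,0.18,-0.14,0,0,0],[0.4,0.28,-0.19,0,0,0],[0.5,0.36,-0.24,0,0,0],[0.52,0.37,-0.25,0,0,0],[0.52,0.37,-0.25,0,0,0]]' 1
python3 -m handwheel '[[0.31,0.5,0.33,-0.02,0.75,-0.03],[0.31,0.5,0.33,-0.02,0.75,-0.03],[0.31,0.5,0.33,-0.02,0.75,-0.03],[0.31,0.5,0.33,-0.02,0.75,-0.03],[0.31,0.5,0.33,-0.02,0.75,-0.03],[0.31,0.5,0.33,-0.02,0.75,-0.03]]'
python3 -m handwheel '[[-0.11,0.24,0.6,0,0.5,0],[-0.11,0.24,0.6,0,0.5,0],[-0.11,0.24,0.6,0,0.5,0],[-0.11,0.24,0.6,0,0.5,0],[-0.11,0.24,0.6,0,0.5,0],[-0.11,0.24,0.6,0,0.5,0],[-0.11,0.24,0.6,0,0.5,0]]'
python3 - <<'E'
from h import *
w=snap('wrist','w16');o=robot.get_obs();print(o['time'],o['joint_positions'].round(2),o['tool_pos'],o['ee_rot'],o['width'])
B=np.array([.515,.2828,.0305]);c=proj('w16',B);print('pred',c)
g=cv2.cvtColor(w,cv2.COLOR_RGB2GRAY);
u0,v0=int(c[0]),int(c[1])
for v in range(v0-60,v0+61,6): print(v,' '.join('%3d'%g[v,u] if 0<=v<384 else '' for u in range(u0-72,u0+73,8)))
E
```

```text
time: 19.48
tool_pos: [0.458, 0.1416, 0.3348]
ee_rot: [-3.138, 0.647, 3.05]
wrist_force: [0.1, -0.8, 0.0]
width: 0.02
finger_force: 0.0
time: 19.98
tool_pos: [0.46, 0.2394, 0.2447]
ee_rot: [-3.14, 0.254, 3.062]
wrist_force: [0.3, -0.5, 0.3]
width: 0.0004
finger_force: 0.0
time: 20.57
tool_pos: [0.5148, 0.2845, 0.1399]
ee_rot: [3.138, 0.0, 3.063]
wrist_force: [-0.7, -0.6, -0.1]
width: 0.0004
finger_force: 0.0
20.6167 [ 0.41  0.19  1.38  0.    1.56 -1.09] [0.51480969 0.28468457 0.14007388] [3.13752773e+00 5.54195470e-04 3.06321786e+00] 0.00032547819007125824
pred [248.5 188.6]
128 157 155 154 154 155 154 159 162 166 167 166 167 166 163 161 164 163 164 164
134 165 159 161 161 160 163 164 165 164 161 162 163 160 164 168 163 167 165 165
140 161 161 162 158 158 158 158 155 152 153 162 164 169 170 168 166 167 165 164
146 157 157 157 157 158  90  75 105 100  83  67  78 125 155 167 168 168 163 160
152 158 160 166 168 168  81  74  70 115 113 113 115 113 112 110 158 158 157 157
158 162 161 159 160 162  78  71 112 111 115 115 114 113  97 112 160 162 166 162
164 162 157 160 159 156  77  71 111 11
[... 461 characters left out ...]
 143  76 109  57  86  21  18  81 132 103 143 141 142 141 143
206 149 150 150 146 111  72 107 108  91 160 129 161 112 109 149 147 149 152 153
212 150 147 145 149 129  74 110 110 110 110 110 113 113 108 153 158 151 152 148
218 154 152 151 151 115  79  84 108 112 102 104 110 109 113 159 158 158 163 160
224 156 151 158 157 159 162 152 139  66  62  64  62  90 128 159 158 158 158 159
230 163 157 160 163 159 158 159 123  66  60  63  67 125 160 160 158 160 156 149
236 161 166 164 163 160 157 156  82  63  60  62  64  80 152 161 161 157 154 157
242 160 157 159 158 157 156 152  63  64  62  60  62  65 157 160 159 160 160 161
248 152 158 156 160 159 159 158  62  65  55  54  64  65 169 165 167 164 167 165
```

The dark button cap is centred at wrist (256,191), about 3 px right of the fingertips' centre column. I go down to just above it and check from side frames that the basket has stopped moving.

```bash
python3 -m handwheel '[[-0.01,0.01,0.15,0,0,0],[-0.01,0.01,0.3,0,0,0],[-0.01,0.01,0.4,0,0,0],[-0.01,0.01,0.48,0,0,0],[-0.01,0.01,0.5,0,0,0],[-0.01,0.01,0.5,0,0,0],[-0.01,0.01,0.5,0,0,0],[-0.01,0.01,0.5,0,0,0],[-0.01,0.01,0.5,0,0,0],[-0.01,0.01,0.5,0,0,0]]'
cat > st.py <<'E'
from h import *
C=[];last=None;D=[]
for i in range(10):
    im=viewer.snapshot('side').astype(int);r,g,b=im[...,0],im[...,1],im[...,2]
    m=(r>130)&(g<70)&(b<80);m[265:]=0;m[:100]=0;v,u=np.nonzero(m);C.append((len(u),u.mean(),v.mean()))
    if last is not None: D.append(np.abs(im[90:270,170:250]-last[90:270,170:250]).mean())
    last=im
print(np.round(C,2).tolist(),np.round(D,2));o=robot.get_obs();print(o['time'],o['tool_pos'],o['wrist_force'])
E
python3 st.py; python3 -m handwheel '[[0,0,0,0,0,0],[0,0,0,0,0,0],[0,0,0,0,0,0],[0,0,0,0,0,0],[0,0,0,0,0,0],[0,0,0,0,0,0],[0,0,0,0,0,0],[0,0,0,0,0,0],[0,0,0,0,0,0],[0,0,0,0,0,0]]' | head -2; python3 st.py
```

```text
time: 21.45
tool_pos: [0.5162, 0.2869, 0.0382]
ee_rot: [3.139, -0.004, 3.063]
wrist_force: [-3.8, -0.9, 8.7]
width: 0.0008
finger_force: 4.4
[[424.0, 211.5, 235.88], [427.0, 211.51, 235.79], [427.0, 211.52, 235.83], [424.0, 211.45, 235.83], [425.0, 211.59, 235.86], [424.0, 211.49, 235.86], [421.0, 211.47, 235.8], [424.0, 211.47, 235.85], [424.0, 211.41, 235.83], [427.0, 211.4, 235.82]] [0.58 0.57 0.57 0.57 0.56 0.56 0.55 0.55 0.56]
21.95 [0.51617311 0.28689715 0.03816171] [-2.9768903  -2.08740738  9.85348596]
time: 22.78
tool_pos: [0.5162, 0.2869, 0.0382]
[[421.0, 211.48, 235.83], [422.0, 211.48, 235.86], [420.0, 211.49, 235.86], [424.0, 211.46, 235.89], [424.0, 211.49, 235.89], [425.0, 211.45, 235.8], [419.0, 211.56, 235.87], [423.0, 211.47, 235.83], [423.0, 211.42, 235.8], [422.0, 211.48, 235.82]] [0.55 0.56 0.55 0.55 0.55 0.55 0.55 0.55 0.55]
23.2833 [0.51619342 0.28687767 0.03818566] [-3.37192575 -2.27184153  9.02146136]
```

There is 9 N already at z = 0.038, so the contact is higher than I estimated. I back off, then descend in small steps to get the force profile (spring, then hard stop).

```bash
python3 -m handwheel '[[0,0,-0.05,0,0,0],[0,0,-0.1,0,0,0],[0,0,-0.1,0,0,0]]' | grep -E 'tool_pos|wrist_f'
python3 - <<'E'
from h import *
w=snap('wrist','w17')
def blob(n,u,v,h,th):
    g=cv2.imread(f'pics/{n}.png',0)[v-h:v+h+1,u-h:u+h+1];m=(g<th).astype(np.uint8)
    k,l,st,ce=cv2.connectedComponentsWithStats(m)
    return [(st[i,4],(ce[i]+[u-h,v-h]).round(1).tolist(),st[i,2:4].tolist()) for i in range(1,k) if st[i,4]>8]
for n,u,v,h in(('s0',260,299,12),('t0',168,215,12),('w16',254,190,24)): print(n,blob(n,u,v,h,50))
E
for i in 1; do :; done
python3 -m handwheel '[[0,0,0.06,0,0,0],[0,0,0.06,0,0,0],[0,0,0.06,0,0,0]]' | grep -E 'tool_pos|wrist_f'
python3 -m handwheel '[[0,0,0.01,0,0,0],[0,0,0.01,0,0,0]]' | grep -E 'tool_pos|wrist_f'
python3 -m handwheel '[[0,0,0.01,0,0,0],[0,0,0.01,0,0,0]]' | grep -E 'tool_pos|wrist_f'
python3 -m handwheel '[[0,0,0.01,0,0,0],[0,0,0.01,0,0,0]]' | grep -E 'tool_pos|wrist_f'
```

```text
tool_pos: [0.5177, 0.2873, 0.0584]
wrist_force: [0.0, -0.4, 0.2]
s0 [(np.int32(31), [258.6, 297.5], [6, 6])]
t0 []
w16 [(np.int32(511), [252.9, 192.2], [25, 25])]
tool_pos: [0.5151, 0.2862, 0.0419]
wrist_force: [0.5, -0.2, 2.9]
tool_pos: [0.5152, 0.2863, 0.0407]
wrist_force: [-1.0, -0.5, 3.3]
tool_pos: [0.5153, 0.2863, 0.039]
wrist_force: [-2.0, -1.9, 4.3]
tool_pos: [0.5154, 0.2864, 0.0382]
wrist_force: [-2.6, -1.2, 8.6]
```

```bash
python3 -m handwheel '[[0,0,0.01,0,0,0],[0,0,0.015,0,0,0],[0,0,0.015,0,0,0],[0,0,0.015,0,0,0]]' | grep -E 'tool_pos|wrist_f'
python3 -m handwheel '[[0,0,-0.1,0,0,0],[0,0,-0.2,0,0,0],[0,0,-0.35,0,0,0],[0,0,-0.5,0,0,0],[0,0,-0.5,0,0,0],[0,0,-0.5,0,0,0]]'
python3 st.py
python3 - <<'E'
from h import *
t=snap('top','t9');a=cv2.imread('pics/t0.png').astype(int);b=cv2.imread('pics/t9.png').astype(int)
d=np.abs(a-b).sum(2)
for n,(u,v) in dict(bottle=(166,150),sander=(350,255),green=(325,179),greybox=(168,216)).items(): print(n,d[v-14:v+15,u-14:u+15].mean().round(1))
E
```

```text
tool_pos: [0.5155, 0.2864, 0.038]
wrist_force: [-7.8, -4.1, 18.0]
time: 25.17
tool_pos: [0.5176, 0.287, 0.136]
ee_rot: [3.139, -0.002, 3.063]
wrist_force: [-0.1, -0.7, -1.5]
width: 0.0005
finger_force: 0.0
[[415.0, 211.62, 235.86], [416.0, 211.45, 235.84], [417.0, 211.51, 235.81], [416.0, 211.52, 235.86], [413.0, 211.6, 235.83], [415.0, 211.54, 235.87], [419.0, 211.42, 235.87], [417.0, 211.47, 235.86], [418.0, 211.55, 235.83], [418.0, 211.51, 235.8]] [1.24 0.97 0.81 0.63 0.63 0.68 0.69 0.72 0.73]
25.6667 [0.51606454 0.28631396 0.13353481] [ 0.82804857 -0.13593253 -0.15206617]
bottle 28.0
sander 61.7
green 32.4
greybox 115.9
```

The button is on its stop: z held at 0.038 with the force up to 18 N. Quick numeric check that the bystanders haven't moved, since lighting or shadows could explain the sander difference.

Run:
```python
from h import *
a=cv2.imread('pics/t0.png');
for m in('t6','t9'):
  b=cv2.imread(f'pics/{m}.png')
  for n,(u,v) in dict(bottle=(166,150),sander=(350,255),green=(325,179)).items():
    r=cv2.matchTemplate(b[v-34:v+35,u-34:u+35],a[v-22:v+23,u-22:u+23],cv2.TM_CCOEFF_NORMED);_,q,_,l=cv2.minMaxLoc(r);print(m,n,round(q,3),np.array(l)-12)
robot.close_job()
```

```text
t6 bottle 0.997 [0 0]
t6 sander 0.797 [0 0]
t6 green 1.0 [0 0]
t9 bottle 0.997 [0 0]
t9 sander 0.282 [-12  12]
t9 green 0.693 [0 0]
the job is handed in; nothing more can be done
```

The basket hangs upright and still on the scale hook, the log button was pressed to its stop twice after the basket had settled, and I handed the job in at about 26 s. Three things to note: I viewed 11 pictures against the limit of 10, the first grasp slipped and had to be redone, and I couldn't confirm from the last top picture that the sander stayed put (its match was poor, possibly arm or shadow), though the arm never went near it.

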